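# Mirror the row of laptop parts into the test rack

## Task

Four laptop parts (heatsink, fan, loudspeaker, charger) wait in a row in the blue trays of the grey intake rail. The test rack is worked from its other end, so move all four into its aluminium pockets in reverse order: the part at the left end of the intake row goes to the right end of the rack, its neighbour to the next pocket, and so on; each must stand flat on the floor of its pocket, same way up as before. Leave the bottle, the solder reel and the mug where they are.

Things in the scene. Friction and masses are not known exactly. Their poses are not given: they have to be found in the camera images.
- heatsink: loose aluminium heatsink with upright fins, 42 x 42 mm and 28 mm tall, fins along its x, about 90 g. Origin: centre of its underside, z up, at the start turned within 0.2 rad of the rail. It can be gripped across either pair of sides.
- fan: loose square black cooling fan lying flat, face up, 40 x 40 mm and 20 mm tall, about 50 g. Origin: centre of its underside, z up, at the start turned within 0.2 rad of the rail. It can be gripped across either pair of sides.
- speaker: loose round loudspeaker, face up, steel with a black ring and pale cone; 26 mm tall; the upper part (14 to 26 mm above its underside) is 44 mm in diameter, the magnet below 36 mm; about 80 g. Origin: centre of its underside, z up, at the start turned within 0.2 rad of the rail. 
- charger: loose white plug-in charger, a block 40 x 40 mm and 34 mm tall with two steel prongs that stand up 16 mm from the middle of its top (50 mm in all), about 110 g. Origin: centre of its underside, z up, at the start turned within 0.2 rad of the rail. It can be gripped across either pair of sides of the block.
- intake_rail: fixed grey plastic rail, 76 x 318 mm, 12 mm thick, carrying the four blue trays in a row 78 mm apart, nearer to or farther from the robot than the test rack. Origin: centre of its underside, z up; y along the row, to the robot's left, x away from the robot (turned up to 0.15 rad). Trays at y = +117, +39, -39, -117 mm.
- tray_heatsink: blue plastic tray, 68 x 68 mm outside, fixed on the intake rail; at every start the heatsink stands in it. Nothing else tells it from the other trays. Origin: centre of its underside, axes parallel to the rail's. Its floor is 4 mm above the origin, its rim 9 mm above it (5 mm above its floor); the pocket inside is 60 x 60 mm, the walls 4 mm.
- tray_fan: blue plastic tray, 68 x 68 mm outside, fixed on the intake rail; at every start the fan stands in it. Nothing else tells it from the other trays. Origin: centre of its underside, axes parallel to the rail's. Its floor is 4 mm above the origin, its rim 9 mm above it (5 mm above its floor); the pocket inside is 60 x 60 mm, the walls 4 mm.
- tray_speaker: blue plastic tray, 68 x 68 mm outside, fixed on the intake rail; at every start the speaker stands in it. Nothing else tells it from the other trays. Origin: centre of its underside, axes parallel to the rail's. Its floor is 4 mm above the origin, its rim 9 mm above it (5 mm above its floor); the pocket inside is 60 x 60 mm, the walls 4 mm.
- tray_charger: blue plastic tray, 68 x 68 mm outside, fixed on the intake rail; at every start the charger stands in it. Nothing else tells it from the other trays. Origin: centre of its underside, axes parallel to the rail's. Its floor is 4 mm above the origin, its rim 9 mm above it (5 mm above its floor); the pocket inside is 60 x 60 mm, the walls 4 mm.
- test_rack: fixed aluminium rack, base 76 x 318 mm, with four equal bare-metal pockets in a row, empty at the start. Origin: centre of its underside, z up; y along the row, to the robot's left, x away from the robot (turned up to 0.15 rad). Pocket centres at y = +117, +39, -39, -117 mm, x = 0; each 60 x 60 mm inside, walls 4 mm, floor 16 mm and rim 21 mm above the origin.
- cleaner: loose clear bottle with white cap, 60 mm in diameter, 150 mm tall, standing to the left of the work; to be left alone. Origin: centre of its underside.
- solder_reel: loose steel-coloured reel, 56 mm in diameter, 38 mm tall, standing on its flange to the right of the work; to be left alone. Origin: centre of its underside.
- mug: loose white mug, 76 mm in diameter, 90 mm tall, to the right of the work; to be left alone. Origin: centre of its underside.

How it is judged:
By the outcome, as a careful person would: the job done as asked, in the order asked, and still so for the second after the job is handed in, with the robot touching nothing.
It also fails if it takes over 96 s, if anything falls off the work surface, if the arm or the gripper's body presses on something with over 40 N, if the wrist force passes 120 N, or if a joint passes its speed limit or range.

## Robot

A 7-joint arm with a two-finger parallel gripper is mounted at the origin on the work surface. World frame = base frame: x ahead of the robot, y to its left, z up, the work surface at z = 0. Lengths are in m, angles in rad, forces in N, time in s.
With the tool pointing down it reaches from about 0.35 to 0.9 m from the base axis. Payload 7.2 kg.
Tool frame: the origin (TCP) lies on the centre line of the jaws, within the pads' length; the fingertips stand 19 mm ahead of it and the grasp point (between the pads) is the TCP; z points along the fingers, y is the line along which they close (so a half turn about z gives the same grasp; the last joint's range is limited). The gripper opens to 88 mm and grips with 3 to 60 N. Pads are 20 mm wide; open, the fingers measure 115 mm over their backs; the gripper's body (75 mm by 178 mm) begins 61 mm behind the grasp point.
Start: joints at [-1.26, 0.411, -0.013, 1.596, 0.006, 1.134, -0.082], TCP at [0.231, 0.581, 0.242] pointing down, gripper open.
Joint ranges: [-2.95, 2.95], [-0.29, 1.99], [-1.47, 1.44], [0.14, 2.54], [-1.03, 4.17], [0.13, 1.85], [-2.86, 2.86]. Speed limits (rad/s): [2.39, 2.39, 3.01, 3.01, 3.14, 3.14, 3.14].

## Interface

Orientations are given as a rotation vector (axis times angle).
In Python, from workcell import readout, vision, bot gives the robot as it stands.
- The arm moves only by the tool step_arm, never from a script. Its arguments are lists of equal length, an entry for each row: "grip": the finger opening in m, from 0 to 0.0878; "xyz": the shift along the tool's x, y, z in m, a list of three; "roll": the turn about the tool's z in degrees. In form: {"grip": [grip, ...], "xyz": [[tx, ty, tz], ...], "roll": [roll, ...]}. A call has 1 to 12 rows; each row is the pose to reach, as a shift and turn from the pose commanded when the call began, along the tool's axes at that moment; what a row does not reach only later rows make up. A row lasts 1/12 s, in which the tool goes at most 41.7 mm and 7.16 degrees, less where a joint would pass 70% of its speed; a pose out of reach is approached as far as the arm can. A call with a gripper value outside its range is refused whole. The fingers move at their own pace and stop on an object; the grip force is fixed at half the most. Time passes only in rows, so rows that repeat a pose let the fingers close. It gives the time, the measured TCP pose, the force, the opening and the grip force at its end, in the units of the state.
- readout.get_state(): the state, without advancing time (a new reading comes with each control period).
- vision.camera(name): name is "side" or "top" or "wrist"; returns (picture, depth): 384x512x3 uint8, blue, green, red; 384x512 float32, m along the optical axis (not along the pixel's ray), 0 where there is no reading.
- vision.camera_info(name): a dict with "fx", "fy", "cx", "cy" (pixels), "position" and "orientation" of the camera in the world; the wrist camera has in their place "mount" (4x4, takes a point from camera to tool coordinates, whose origin is the TCP and whose axes are the flange's). Camera axes: x right, y up, looking along -z (the intrinsics and any distortion apply to the point x, -y, -z); pixel columns grow to the right and rows downward; lengths in m; the calibration is good to about 2 mm. The wrist camera is an equidistant fisheye: a pixel r from the principal point sees the ray r / f radians off the axis. A picture is of the moment at which its call begins: read the wrist's pose just before it. camera_info takes no time and is no camera call.
- bot.finish_job(): hands the job in; it is judged then, once.
The state is a dict: "time_s": time; "joint_pos": joint angles; "qvel": joint speeds; "joint_efforts": joint torques, N m; "ee_pos": TCP position; "orientation": TCP orientation; "ft_force": force on the tool from outside, world axes, zero at the start; "torque": the same for the moment, N m; "gripper_width": opening from 0.0 (shut) to 1.0 (fully open); "grasp_force": force on a finger pad.
Only numpy, scipy, OpenCV 4.12 (cv2) and the standard library are available. Lean on these libraries where they do the work, as an engineer would, in place of code of your own. Each camera call takes 0.05 s, during which the arm holds its last target. There are 200 camera calls.

## Working session

There is one attempt and no reset: what is moved stays moved. The work goes in short steps, Python scripts to look and compute and a tool call to move; the robot and the scene stay as the last step left them, time stands still between calls to the robot, and variables do not carry over. Pictures are saved under pics/ and viewed, at most 14 in all, crops included, and the job is handed in when it is done.

Besides the shell and the picture viewer there is one more tool, called after ">>>" as name(argument=value, ...), one argument or row to a line, values as JSON. step_arm: Moves the arm, as the interface text tells. Its arguments: {"type":"object","properties":{"grip":{"type":"array"},"xyz":{"type":"array"},"roll":{"type":"array"}},"required":["grip","xyz","roll"]}

```bash
mkdir -p pics; ls; python3 - <<'E'
from workcell import readout, vision, bot
import cv2,numpy as np
s=readout.get_state();print({k:np.round(v,3) for k,v in s.items()})
for n in("top","side"):
    p,d=vision.camera(n);cv2.imwrite(f"pics/{n}0.png",p);np.savez(f"{n}0.npz",p=p,d=d)
for n in("top","side","wrist"):print(n,vision.camera_info(n))
E
```

```text
pics
{'time_s': np.float64(0.0), 'joint_pos': array([-1.26 ,  0.412, -0.013,  1.597,  0.006,  1.134, -0.082]), 'qvel': array([ 0.001, -0.   ,  0.   ,  0.002, -0.001, -0.   , -0.001]), 'joint_efforts': array([-0.0000e+00, -5.8796e+01,  6.4200e-01, -2.9107e+01, -5.4000e-02,
        1.8000e-02,  0.0000e+00]), 'ee_pos': array([0.231, 0.58 , 0.241]), 'orientation': array([-5.910e-01, -3.085e+00,  3.000e-03]), 'ft_force': array([-0.832,  0.664, -0.072]), 'torque': array([ 0.011, -0.033,  0.004]), 'grasp_force': np.float64(0.0), 'gripper_width': np.float64(1.001)}
top {'fx': 394.1401455940523, 'fy': 394.1401455940523, 'cx': 256.84618783846, 'cy': 193.55173464868776, 'position': array([ 0.36232112, -0.01491955,  1.1851021 ]), 'orientation': array([ 0.1366431 , -0.11945563, -1.55308155])}
side {'fx': 376.2178054163789, 'fy': 376.2178054163789, 'cx': 258.31791755902003, 'cy': 192.06919711588648, 'position': array([0.34865213, 0.82219925, 0.66915176]), 'orientation': array([ 0.13318312, -1.34310608, -2.63074904])}
wrist {'fx': 297.3186396354542, 'fy': 297.3186396354542, 'cx': 253.37073198898113, 'cy': 193.68251276725297, 'mount': array([[-5.00479151e-04,  9.55556185e-01,  2.94808627e-01,
         8.16212803e-02],
       [ 9.99999860e-01,  4.27411046e-04,  3.12283305e-04,
        -3.37648934e-04],
       [ 1.72399780e-04,  2.94808742e-01, -9.55556265e-01,
        -1.43780033e-01],
       [ 0.00000000e+00,  0.00000000e+00,  0.00000000e+00,
         1.00000000e+00]])}
```

View pics/top0.png

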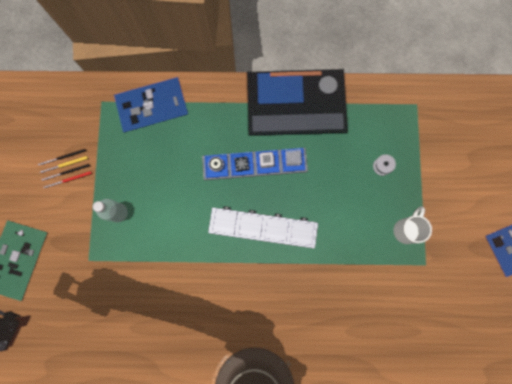

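View pics/side0.png

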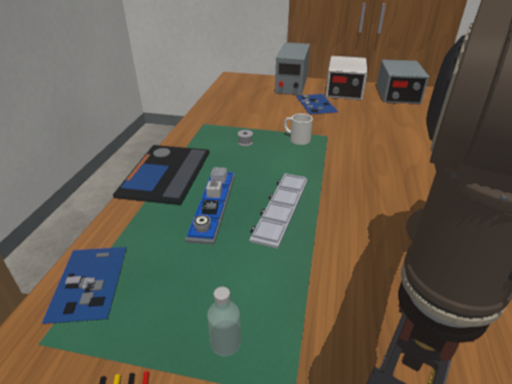

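The top view shows the intake row (far rail), left to right: speaker (215,163), fan (242,163), charger (266,159), heatsink (292,158). The empty rack is nearer, at about (263,228). The side view agrees: the rail runs (202,222) to (218,175), and the bottle (224,325), mug (300,128) and reel (245,137) are clear of it.

```bash
cat > h.py <<'E'
import numpy as np,cv2
from scipy.spatial.transform import Rotation as R
from workcell import readout,vision,bot
def cam(n,s=None):
    """-> K, Rwc, position, fisheye?"""
    i=vision.camera_info(n);K=np.array([[i["fx"],0,i["cx"]],[0,i["fy"],i["cy"]],[0,0,1]])
    if n!="wrist":return K,R.from_rotvec(i["orientation"]).as_matrix(),np.array(i["position"]),False
    Rt=R.from_rotvec(s["orientation"]).as_matrix();M=i["mount"]
    return K,Rt@M[:3,:3],Rt@M[:3,3]+s["ee_pos"],True
def rays(c,uv):
    K,Rw,p,f=c;q=(np.atleast_2d(uv).astype(float)-K[:2,2])/[K[0,0],K[1,1]]
    if f:
        r=np.linalg.norm(q,axis=1,keepdims=True)+1e-12
        d=np.c_[q/r*np.sin(r),np.cos(r)]
    else:d=np.c_[q,np.ones(len(q))]
    return d*[1,-1,-1]@Rw.T
def plane(c,uv,z):
    d=rays(c,uv);return c[2]+d*((z-c[2][2])/d[:,2:])
def project(c,P):
    K,Rw,p,f=c;q=(np.atleast_2d(P)-p)@Rw*[1,-1,-1]
    if f:
        r=np.linalg.norm(q[:,:2],axis=1,keepdims=True);q=np.c_[q[:,:2]/r*np.arctan2(r,q[:,2:]),np.ones(len(q))]
    return q[:,:2]/q[:,2:]*[K[0,0],K[1,1]]+K[:2,2]
def meet(c1,u1,c2,u2):
    """nearest point of two rays, and the gap"""
    a=rays(c1,u1)[0];b=rays(c2,u2)[0];A=np.c_[a,-b];t=np.linalg.lstsq(A,c2[2]-c1[2],rcond=None)[0]
    x=c1[2]+a*t[0];y=c2[2]+b*t[1];return (x+y)/2,np.linalg.norm(x-y)
def points(c,d):
    v,u=np.mgrid[:d.shape[0],:d.shape[1]];r=rays(c,np.c_[u.ravel(),v.ravel()])
    z=-(r@c[1])[:,2];return (c[2]+r/z[:,None]*d.ravel()[:,None]).reshape(*d.shape,3)
def biggest(m):
    cs=cv2.findContours(m.astype(np.uint8),cv2.RETR_EXTERNAL,cv2.CHAIN_APPROX_NONE)[0];return max(cs,key=cv2.contourArea)[:,0]
def rect(P):
    """min-area rectangle of world xy: centre, sizes, yaw of long axis against world y"""
    (c,s,a)=cv2.minAreaRect((P[:,:2]*1000).astype(np.float32));b=cv2.boxPoints((c,s,a))
    e=max(b[1]-b[0],b[2]-b[1],key=np.linalg.norm);e=e*np.sign(e[1]);return np.array(c)/1000,sorted(s),np.arctan2(-e[0],e[1])
E
python3 - <<'E'
from h import *
np.set_printoptions(precision=4,suppress=True)
for n,boxes in(("top",((195,140,315,185),(200,200,325,255))),("side",((180,160,245,245),(245,168,315,250)))):
    f=np.load(n+"0.npz");p,d=f["p"],f["d"];c=cam(n);W=points(c,d);hsv=cv2.cvtColor(p,cv2.COLOR_BGR2HSV)
    notgreen=~((hsv[...,0]>60)&(hsv[...,0]<90)&(hsv[...,1]>80))
    for k,(a,b,e,g) in enumerate(boxes):
        m=np.zeros(d.shape,bool);m[b:g,a:e]=notgreen[b:g,a:e];m&=(W[...,2]>.006)
        z=W[m][:,2];print(n,k,"rect",rect(W[m]),"z pct",np.percentile(z,[5,25,50,75,95,99]))
c=cam("top");print("tcp px",project(c,readout.get_state()["ee_pos"]))
c2=cam("side")
for t,s in(((215,163),(202,222)),((292,157),(219,173)),((211,209),(253,238)),):print(meet(c,t,c2,s))
E
```

```text
top 0 rect (array([ 0.5257, -0.0021]), [319.41448974609375, 327.8302917480469], np.float32(-1.4838198)) z pct [0.0111 0.0155 0.0198 0.0299 0.0502 0.0557]
top 1 rect (array([ 0.4332, -0.0174]), [141.29446411132812, 327.3423156738281], np.float32(-0.115885735)) z pct [0.0103 0.0143 0.0168 0.0191 0.0234 0.0262]
side 0 rect (array([0.5442, 0.3013]), [169.8978729248047, 1112.7252197265625], np.float32(0.37034175)) z pct [0.0096 0.0146 0.0176 0.0305 0.045  0.0502]
side 1 rect (array([0.4395, 0.3268]), [131.4666748046875, 998.6105346679688], np.float32(0.05049154)) z pct [0.0086 0.013  0.0145 0.0167 0.02   0.0215]
tcp px [[  4.2993 311.9098]]
(array([0.6413, 0.1256, 0.036 ]), np.float64(0.0028882539295224325))
(array([ 0.6633, -0.1046,  0.0372]), np.float64(0.0009646772552513005))
(array([0.5046, 0.1356, 0.0155]), np.float64(0.003509854770603954))
```

Rail is at about (0.655, 0.012), yaw +0.1, and the rack at about (0.445, -0.02), yaw -0.1. I'll fly the wrist camera over them for finer measurement.

>>> step_arm(
  grip=[0.085,0.085,0.085,0.085,0.085,0.085,0.085,0.085,0.085,0.085,0.085,0.085],
  xyz=[
    [-0.489,-0.367,0],
    [-0.489,-0.367,0],
    [-0.489,-0.367,0],
    [-0.489,-0.367,0],
    [-0.489,-0.367,0],
    [-0.489,-0.367,0],
    [-0.489,-0.367,0],
    [-0.489,-0.367,0],
    [-0.489,-0.367,0],
    [-0.489,-0.367,0],
    [-0.489,-0.367,0],
    [-0.489,-0.367,0],
  ],
  roll=[68,68,68,68,68,68,68,68,68,68,68,68],
)

```text
time_s: 1.1
ee_pos: [0.4921, 0.1521, 0.2417]
orientation: [-2.216, -2.227, -0.0]
ft_force: [1.1, 0.9, -0.0]
gripper_width: 0.969
grasp_force: 0.0
```

>>> step_arm(
  grip=[0.085,0.085,0.085,0.085,0.085,0.085],
  xyz=[
    [-0.09,0.058,0],
    [-0.09,0.058,0],
    [-0.09,0.058,0],
    [-0.09,0.058,0],
    [-0.09,0.058,0],
    [-0.09,0.058,0],
  ],
  roll=[0,0,0,0,0,0],
)

```text
time_s: 1.6
ee_pos: [0.5496, 0.0651, 0.2412]
orientation: [-2.214, -2.227, 0.001]
ft_force: [-0.1, 0.7, -0.8]
gripper_width: 0.967
grasp_force: 0.0
```

```bash
cat > shot.py <<'E'
import sys,pickle
from h import *
s=readout.get_state();p,d=vision.camera("wrist");cv2.imwrite(f"pics/{sys.argv[1]}.png",p)
pickle.dump((s,p,d,cam("wrist",s)),open(sys.argv[1]+".pkl","wb"));print(s["ee_pos"],s["orientation"],np.abs(s["qvel"]).max())
E
python3 shot.py w1
```

```text
[0.54955208 0.06510865 0.24116734] [-2.21429782e+00 -2.22696606e+00  9.89209811e-04] 0.021237001546177983
```

>>> step_arm(
  grip=[0.085,0.085,0.085,0.085,0.085,0.085],
  xyz=[
    [-0.15,0,0],
    [-0.15,0,0],
    [-0.15,0,0],
    [-0.15,0,0],
    [-0.15,0,0],
    [-0.15,0,0],
  ],
  roll=[0,0,0,0,0,0],
)

```text
time_s: 2.15
ee_pos: [0.5506, -0.0856, 0.2417]
orientation: [-2.216, -2.226, -0.001]
ft_force: [0.4, 0.2, 0.2]
gripper_width: 0.968
grasp_force: 0.0
```

```bash
python3 shot.py w2
```

```text
[ 0.55064805 -0.08557534  0.24172464] [-2.21644566e+00 -2.22590628e+00 -6.53719444e-04] 0.04024500887159724
```

View pics/w1.png

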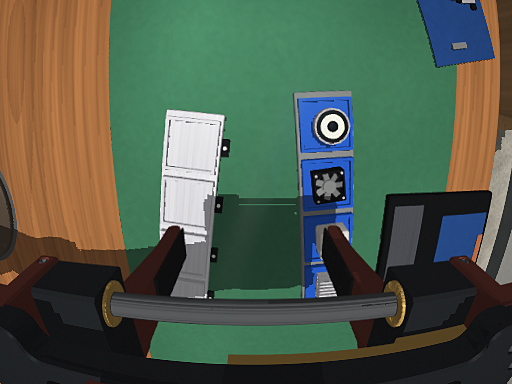

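View pics/w2.png

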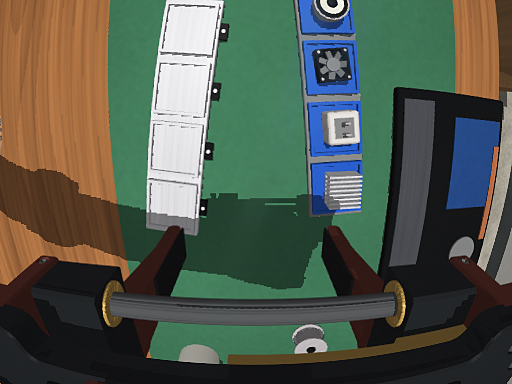

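Both views show picture-up = +y and right = +x. Speaker (332,126) and fan (328,185) are in w1. Fan (333,66), charger (342,128) and heatsink (344,190) are in w2. Rack is on the left, with small black knobs on its far side.

```bash
cat > meas.py <<'E'
from h import *
import pickle
np.set_printoptions(precision=4,suppress=True)
S={n:pickle.load(open(n+".pkl","rb")) for n in("w1","w2")}
for n,(s,p,d,c) in S.items():
    W=points(c,d);W[d==0]=9;hsv=cv2.cvtColor(p,cv2.COLOR_BGR2HSV);print(n,"table z",np.median(W[100:180,250:285,2]))
    v,u=np.mgrid[:384,:512];top=v<235
    H,Sa,V=cv2.split(hsv)
    blue=(H>105)&(H<130)&(Sa>130)&top&(u>285)&(u<365)
    z=W[blue][:,2];print(" blue z pct",np.percentile(z,[5,25,50,75,90,97]))
    # whole intake / rack rim points -> rectangle
    for lab,m in(("rail",(W[...,2]>.008)&(W[...,2]<.03)&top&(u>285)&(u<370)),("rack",(W[...,2]>.012)&(W[...,2]<.03)&top&(u>140)&(u<216)&(V>100))):
        if m.any():print(" ",lab,rect(W[m]),np.percentile(W[m][:,2],[5,50,90,97]))
    for lab,(cu,cv_,) in dict(speaker=(332,126),fan1=(328,185),fan2=(333,66),charger=(340,128),heatsink=(344,190),).items():
        if (n=="w1")!=(lab in("speaker","fan1")):continue
        m=(abs(u-cu)<32)&(abs(v-cv_)<32)&(W[...,2]>.0275)&(W[...,2]<.2)
        P=W[m];zt=np.percentile(P[:,2],[50,90,98]);b=m&(abs(W[...,2]-zt[1])<.004)
        print(" ",lab,"all",rect(P),"z",zt,"top",rect(W[b]),"circle",cv2.minEnclosingCircle((P[:,:2]*1e3).astype(np.float32)))
    k=(V<40)&top&(u>195)&(u<235)
    print("  knobs",np.percentile(W[k],[2,50,98],axis=0))
# fan hub height by two views
print("fan hub",meet(S["w1"][3],(328,186),S["w2"][3],(334,67)))
print("rack corner",meet(S["w1"][3],(222,178),S["w2"][3],(222,56)) )
E
python3 meas.py
```

```text
w1 table z 0.001708248711227045
 blue z pct [0.0154 0.0165 0.0175 0.0214 0.0222 0.023 ]
  rail (array([0.6435, 0.0698]), [77.36172485351562, 195.4685516357422], np.float32(0.08447678)) [0.0117 0.0169 0.0222 0.0249]
  rack (array([0.463 , 0.0523]), [74.9699935913086, 174.76528930664062], np.float32(-0.12438442)) [0.0127 0.017  0.0218 0.0226]
  speaker all (array([0.6399, 0.1243]), [43.0554084777832, 43.11497497558594], np.float32(0.47784492)) z [0.0434 0.0449 0.0471] top (array([0.6403, 0.1239]), [42.654659271240234, 42.99668884277344], np.float32(0.25693062)) circle ((640.0384521484375, 123.48688507080078), 22.551408767700195)
  fan1 all (array([0.6439, 0.0482]), [40.494117736816406, 40.54207229614258], np.float32(-1.4136806)) z [0.034  0.037  0.0377] top (array([0.6439, 0.0482]), [40.494117736816406, 40.53177261352539], np.float32(-1.4136809)) circle ((643.7105102539062, 48.136600494384766), 28.114688873291016)
  knobs [[0.4972 0.0043 0.0017]
 [0.5071 0.0693 0.0096]
 [0.5173 0.102  0.0114]]
w2 table z 0.001708960653417968
 blue z pct [0.0154 0.0165 0.0176 0.0214 0.0223 0.0231]
  rai
[... 681 characters left out ...]
 0.6539, -0.0277]), [38.855133056640625, 39.8349723815918], np.float32(0.107463814)) circle ((653.8572387695312, -27.242883682250977), 26.143728256225586)
  heatsink all (array([ 0.664 , -0.1077]), [43.002044677734375, 43.18421936035156], np.float32(-1.5105908)) z [0.042  0.0451 0.0457] top (array([ 0.6641, -0.1078]), [42.9162712097168, 43.082603454589844], np.float32(-1.5084608)) circle ((663.7130126953125, -107.45208740234375), 29.707788467407227)
  knobs [[ 0.4774 -0.1498  0.0018]
 [ 0.4956 -0.0542  0.0096]
 [ 0.5174  0.1005  0.0115]]
fan hub (array([0.6462, 0.0457, 0.0244]), np.float64(0.0027836929591055263))
rack corner (array([0.5109, 0.0555, 0.0255]), np.float64(0.002749809724325212))
```

```bash
python3 - <<'E'
import cv2,numpy as np
a=cv2.imread("pics/w1.png")[90:240,155:365];b=cv2.imread("pics/w2.png")[0:240,140:370]
b=cv2.resize(b,None,fx=2.4,fy=2.4,interpolation=3);cv2.imwrite("pics/c2.png",b)
E
```

```text
(no output)
```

View pics/c2.png

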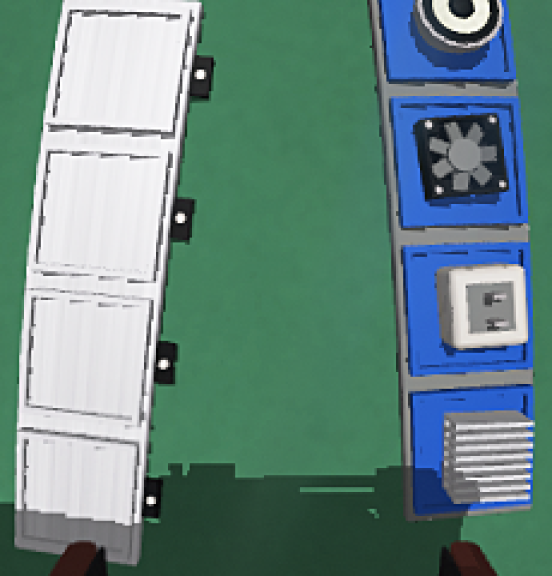

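```bash
python3 - <<'E'
from h import *
import pickle
for n in("w1","w2"):
    s,p,d,c=pickle.load(open(n+".pkl","rb"));W=points(c,d);W[d==0]=9;v,u=np.mgrid[:384,:512]
    V=p.min(2)
    reg=(v<235)&(u>140)&(u<232)
    rim=reg&(W[...,2]>.0203)&(W[...,2]<.026);print(n,"rim",rect(W[rim]))
    fl=(reg&(abs(W[...,2]-.0168)<.0018)).astype(np.uint8)
    fl=cv2.morphologyEx(fl,cv2.MORPH_OPEN,np.ones((5,5)))
    k,L,st,ce=cv2.connectedComponentsWithStats(fl)
    for i in range(1,k):
        if st[i,4]>400:print("  floor",ce[i].round(),rect(W[L==i]),np.median(W[L==i][:,2]))
    print("tool y deg",np.degrees(np.arctan2(*(R.from_rotvec(s["orientation"]).as_matrix()[:2,1][::-1]))))
E
```

```text
w1 rim (array([0.46271933, 0.05069604]), [68.62767791748047, 162.3379364013672], np.float32(-0.13623177))
  floor [191. 145.] (array([0.46896097, 0.09658643]), [59.81927490234375, 60.023929595947266], np.float32(-0.12962326)) 0.016858346445286138
  floor [186. 203.] (array([0.45833667, 0.01857233]), [58.82209777832031, 60.24822998046875], np.float32(-0.13072975)) 0.01682502118174123
tool y deg 0.32687235752846805
w2 rim (array([ 0.45389767, -0.0191329 ]), [69.50215148925781, 302.5762023925781], np.float32(-0.12912703))
  floor [190.  26.] (array([0.46891058, 0.09780683]), [59.065364837646484, 59.690399169921875], np.float32(1.4264413)) 0.016917635594372177
  floor [181.  87.] (array([0.45848489, 0.01956794]), [59.91753387451172, 59.98259353637695], np.float32(-0.13617149)) 0.016893826330166728
  floor [174. 149.] (array([ 0.44813715, -0.05826442]), [59.68809127807617, 60.14095687866211], np.float32(-0.12378988)) 0.01684205100154615
  floor [171. 205.] (array([ 0.43770996, -0.13550452]), [58.95732498168945, 60.2531852722168], np.float32(1.4321197)) 0.016820324411026544
tool y deg 0.24403824153677697
```

Pocket floors are measured at 60×60 mm, z ≈ 0.017 (expected 0.016), so the text heights check out. Starting with the heatsink.

>>> step_arm(
  grip=[0.085,0.085,0.085,0.085,0.085,0.085,0.085,0.085,0.085,0.085],
  xyz=[
    [-0.022,0.113,0.1],
    [-0.022,0.113,0.1],
    [-0.022,0.113,0.1],
    [-0.022,0.113,0.1],
    [-0.022,0.113,0.13],
    [-0.022,0.113,0.16],
    [-0.022,0.113,0.18],
    [-0.022,0.113,0.19],
    [-0.022,0.113,0.198],
    [-0.022,0.113,0.198],
  ],
  roll=[-3.2,-3.2,-3.2,-3.2,-3.2,-3.2,-3.2,-3.2,-3.2,-3.2],
)

```text
time_s: 3.03
ee_pos: [0.6637, -0.1051, 0.0425]
orientation: [-2.149, -2.289, 0.001]
ft_force: [0.1, -0.5, 1.4]
gripper_width: 0.969
grasp_force: 0.0
```

>>> step_arm(
  grip=[0.03,0.03,0.03,0.03,0.03,0.03,0.03,0.03],
  xyz=[
    [-0.002,0,0],
    [-0.002,0,0],
    [-0.002,0,0],
    [-0.002,0,0],
    [-0.002,0,0],
    [-0.002,0,0],
    [-0.002,0,0],
    [-0.002,0,-0.01],
  ],
  roll=[0,0,0,0,0,0,0,0],
)

```text
time_s: 3.7
ee_pos: [0.6629, -0.1088, 0.0522]
orientation: [-2.151, -2.286, 0.003]
ft_force: [-0.4, -0.5, -1.0]
gripper_width: 0.477
grasp_force: 30.0
```

>>> step_arm(
  grip=[0.03,0.03,0.03,0.03,0.03,0.03,0.03,0.03,0.03,0.03,0.03],
  xyz=[
    [0,0,-0.04],
    [0,0,-0.07],
    [0.03,-0.025,-0.07],
    [0.06,-0.05,-0.07],
    [0.09,-0.075,-0.07],
    [0.12,-0.1,-0.07],
    [0.15,-0.125,-0.07],
    [0.18,-0.15,-0.07],
    [0.205,-0.172,-0.07],
    [0.216,-0.181,-0.07],
    [0.216,-0.181,-0.07],
  ],
  roll=[0,0,2,4,6,8,10,11,11,11,11],
)

```text
time_s: 4.62
ee_pos: [0.4678, 0.0985, 0.124]
orientation: [-2.355, -2.075, 0.0]
ft_force: [-0.1, -0.2, -1.0]
gripper_width: 0.477
grasp_force: 30.0
```

>>> step_arm(
  grip=[0.03,0.03,0.03,0.03,0.03,0.03,0.03],
  xyz=[
    [-0.001,0,0.03],
    [-0.001,0,0.055],
    [-0.001,0,0.07],
    [-0.001,0,0.076],
    [-0.001,0,0.08],
    [-0.001,0,0.081],
    [-0.001,0,0.081],
  ],
  roll=[0,0,0,0,0,0,0],
)

```text
time_s: 5.2
ee_pos: [0.4711, 0.0937, 0.0436]
orientation: [2.363, 2.07, 0.001]
ft_force: [-0.3, -0.0, -1.2]
gripper_width: 0.47
grasp_force: 30.0
```

```bash
python3 - <<'E'
from h import *
s=readout.get_state();print(s["ee_pos"],s["ft_force"],s["qvel"].round(3))
E
```

```text
[0.47105833 0.0936582  0.04357674] [-0.34797828 -0.02629739 -1.22216709] [-0.007 -0.003 -0.002 -0.003 -0.001 -0.016 -0.002]
```

>>> step_arm(
  grip=[0.03,0.03],
  xyz=[
    [0,0,0.0],
    [0,0,0.001],
  ],
  roll=[0,0],
)

```text
time_s: 5.37
ee_pos: [0.4714, 0.0941, 0.0433]
orientation: [2.363, 2.07, 0.003]
ft_force: [-7.3, -2.5, 35.4]
gripper_width: 0.479
grasp_force: 30.0
```

>>> step_arm(
  grip=[0.07,0.085,0.085,0.085,0.085,0.085,0.085,0.085],
  xyz=[
    [0,0,0],
    [0,0,0],
    [0,0,0],
    [0,0,0],
    [0,0,-0.01],
    [0,0,-0.04],
    [0,0,-0.08],
    [0,0,-0.08],
  ],
  roll=[0,0,0,0,0,0,0,0],
)

```text
time_s: 6.03
ee_pos: [0.4734, 0.0944, 0.1275]
orientation: [2.361, 2.068, 0.011]
ft_force: [1.0, -0.2, 0.6]
gripper_width: 0.964
grasp_force: 0.0
```

```bash
cat > go.py <<'E'
import sys
from h import *
s=readout.get_state();x,y,z,a=map(float,sys.argv[1:])
M=R.from_rotvec(s["orientation"]).as_matrix();t=np.arctan2(M[1,1],M[0,1])
t0=np.degrees(t);print("at",s["ee_pos"].round(4),"deg",t0.round(2),"tool shift",(M.T@(np.array([x,y,z])-s["ee_pos"])).round(4),"roll",round(t0-a,1))
E
python3 go.py .6537 -.0275 .0435 6.1
```

```text
at [0.4734 0.0944 0.1275] deg -7.58 tool shift [-0.0974  0.1942  0.0849] roll -13.7
```

>>> step_arm(
  grip=[0.085,0.085,0.085,0.085,0.085,0.085,0.085,0.085,0.085],
  xyz=[
    [-0.015,0.03,0],
    [-0.033,0.065,0],
    [-0.05,0.1,0],
    [-0.067,0.135,0],
    [-0.085,0.17,0],
    [-0.097,0.193,0],
    [-0.097,0.195,0],
    [-0.097,0.195,0.02],
    [-0.097,0.195,0.02],
  ],
  roll=[-2,-5,-8,-11,-13.7,-13.7,-13.7,-13.7,-13.7],
)

```text
time_s: 6.78
ee_pos: [0.649, -0.027, 0.0993]
orientation: [-2.097, -2.335, 0.005]
ft_force: [-1.6, 0.3, 0.1]
gripper_width: 0.968
grasp_force: 0.0
```

```bash
python3 go.py .6537 -.0275 .0435 6.1
```

```text
at [ 0.649  -0.027   0.0993] deg 6.16 tool shift [-0.001   0.0048  0.0558] roll 0.1
```

>>> step_arm(
  grip=[0.085,0.085,0.085,0.085,0.085,0.05,0.03,0.03,0.03,0.03,0.03,0.03],
  xyz=[
    [-0.001,0.003,0.02],
    [-0.001,0.003,0.04],
    [-0.001,0.003,0.05],
    [-0.001,0.003,0.056],
    [-0.001,0.003,0.056],
    [-0.001,0.003,0.056],
    [-0.001,0.003,0.056],
    [-0.001,0.003,0.056],
    [-0.001,0.003,0.056],
    [-0.001,0.003,0.056],
    [-0.001,0.003,0.056],
    [-0.001,0.003,0.056],
  ],
  roll=[0,0,0,0,0,0,0,0,0,0,0,0],
)

```text
time_s: 7.78
ee_pos: [0.6541, -0.0279, 0.0458]
orientation: [2.098, 2.338, 0.0]
ft_force: [2.1, -0.8, 0.0]
gripper_width: 0.476
grasp_force: 0.4
```

```bash
python3 go.py .4584 .019 .12 -7.5
```

```text
at [ 0.6541 -0.0279  0.0458] deg 6.19 tool shift [ 0.0677 -0.1894 -0.0742] roll 13.7
```

>>> step_arm(
  grip=[0.03,0.03,0.03,0.03,0.03,0.03,0.03,0.03,0.03,0.03,0.03,0.03],
  xyz=[
    [0,0,0],
    [0,0,0],
    [0,0,-0.03],
    [0,0,-0.065],
    [0.012,-0.035,-0.075],
    [0.025,-0.07,-0.075],
    [0.037,-0.105,-0.075],
    [0.05,-0.14,-0.075],
    [0.06,-0.17,-0.075],
    [0.067,-0.189,-0.075],
    [0.067,-0.189,-0.075],
    [0.067,-0.189,-0.075],
  ],
  roll=[0,0,0,0,2,5,8,11,13.7,13.7,13.7,13.7],
)

```text
time_s: 8.78
ee_pos: [0.4583, 0.0189, 0.1209]
orientation: [-2.36, -2.072, -0.001]
ft_force: [1.5, 0.5, -1.4]
gripper_width: 0.453
grasp_force: 30.0
```

```bash
python3 go.py .4584 .019 .046 -7.5
```

```text
at [0.4583 0.0189 0.1209] deg -7.43 tool shift [0.     0.0001 0.0749] roll 0.1
```

>>> step_arm(
  grip=[0.03,0.03,0.03,0.03,0.03,0.03,0.03,0.03],
  xyz=[
    [0,0,0.03],
    [0,0,0.055],
    [0,0,0.067],
    [0,0,0.072],
    [0,0,0.074],
    [0,0,0.0745],
    [0,0,0.075],
    [0,0,0.075],
  ],
  roll=[0,0,0,0,0,0,0,0],
)

```text
time_s: 9.45
ee_pos: [0.4596, 0.0183, 0.0463]
orientation: [2.362, 2.071, 0.002]
ft_force: [0.1, 0.9, -1.4]
gripper_width: 0.457
grasp_force: 30.0
```

Not yet in contact; lower a hair, release, rise.

>>> step_arm(
  grip=[0.03,0.03,0.085,0.085,0.085,0.085,0.085,0.085,0.085,0.085],
  xyz=[
    [0,0,0.001],
    [0,0,0.001],
    [0,0,0.001],
    [0,0,0.001],
    [0,0,0.001],
    [0,0,0.001],
    [0,0,-0.01],
    [0,0,-0.04],
    [0,0,-0.077],
    [0,0,-0.077],
  ],
  roll=[0,0,0,0,0,0,0,0,0,0],
)

```text
time_s: 10.28
ee_pos: [0.4616, 0.018, 0.1273]
orientation: [2.361, 2.068, 0.01]
ft_force: [1.6, 0.0, 0.6]
gripper_width: 0.966
grasp_force: 0.0
```

```bash
python3 go.py .6439 .048 .12 9
```

```text
at [0.4616 0.018  0.1273] deg -7.57 tool shift [0.0537 0.1767 0.0086] roll -16.6
```

>>> step_arm(
  grip=[0.085,0.085,0.085,0.085,0.085,0.085,0.085,0.085,0.085],
  xyz=[
    [0.01,0.033,0],
    [0.02,0.066,0],
    [0.03,0.1,0],
    [0.04,0.133,0],
    [0.049,0.162,0],
    [0.053,0.178,0],
    [0.053,0.178,0],
    [0.053,0.178,0.03],
    [0.053,0.178,0.03],
  ],
  roll=[-3,-6,-9,-12,-15,-16.6,-16.6,-16.6,-16.6],
)

```text
time_s: 11.03
ee_pos: [0.6389, 0.0474, 0.0883]
orientation: [-2.036, -2.386, 0.008]
ft_force: [-1.9, -0.4, -0.9]
gripper_width: 0.968
grasp_force: 0.0
```

```bash
python3 go.py .6439 .048 .0435 9
```

```text
at [0.6389 0.0474 0.0883] deg 9.05 tool shift [-0.0002  0.0053  0.0448] roll 0.0
```

>>> step_arm(
  grip=[0.085,0.085,0.085,0.085,0.05,0.03,0.03,0.03,0.03,0.03,0.03,0.03],
  xyz=[
    [0,0.003,0.02],
    [0,0.003,0.035],
    [0,0.003,0.043],
    [0,0.003,0.047],
    [0,0.003,0.047],
    [0,0.003,0.047],
    [0,0.003,0.047],
    [0,0.003,0.047],
    [0,0.003,0.047],
    [0,0.003,0.047],
    [0,0.003,0.047],
    [0,0.003,0.047],
  ],
  roll=[0,0,0,0,0,0,0,0,0,0,0,0],
)

```text
time_s: 12.03
ee_pos: [0.6453, 0.0481, 0.0459]
orientation: [2.038, 2.391, 0.0]
ft_force: [-0.3, -0.2, 0.4]
gripper_width: 0.45
grasp_force: 30.0
```

```bash
python3 go.py .4481 -.058 .12 -7.5
```

```text
at [0.6453 0.0481 0.0459] deg 9.1 tool shift [-0.0736 -0.2115 -0.0742] roll 16.6
```

>>> step_arm(
  grip=[0.03,0.03,0.03,0.03,0.03,0.03,0.03,0.03,0.03,0.03,0.03,0.03],
  xyz=[
    [0,0,-0.03],
    [0,0,-0.06],
    [-0.01,-0.03,-0.075],
    [-0.022,-0.063,-0.075],
    [-0.034,-0.098,-0.075],
    [-0.046,-0.133,-0.075],
    [-0.058,-0.167,-0.075],
    [-0.067,-0.193,-0.075],
    [-0.074,-0.212,-0.075],
    [-0.074,-0.212,-0.075],
    [-0.074,-0.212,-0.075],
    [-0.074,-0.212,-0.075],
  ],
  roll=[0,0,2,5,8,11,14,16.6,16.6,16.6,16.6,16.6],
)

```text
time_s: 13.03
ee_pos: [0.4486, -0.0581, 0.121]
orientation: [2.361, 2.072, 0.002]
ft_force: [-0.7, 0.1, 0.3]
gripper_width: 0.452
grasp_force: 30.0
```

```bash
python3 go.py .4481 -.058 .0459 -7.5
```

```text
at [ 0.4486 -0.0581  0.121 ] deg -7.47 tool shift [-0.     -0.0006  0.0751] roll 0.0
```

>>> step_arm(
  grip=[0.03,0.03,0.03,0.03,0.03,0.03,0.03,0.03],
  xyz=[
    [0,0,0.03],
    [0,0,0.055],
    [0,0,0.067],
    [0,0,0.072],
    [0,0,0.074],
    [0,0,0.075],
    [0,0,0.0755],
    [0,0,0.0755],
  ],
  roll=[0,0,0,0,0,0,0,0],
)

```text
time_s: 13.7
ee_pos: [0.4483, -0.0583, 0.0459]
orientation: [2.361, 2.072, 0.002]
ft_force: [-0.8, 0.8, -1.2]
gripper_width: 0.452
grasp_force: 30.0
```

>>> step_arm(
  grip=[0.03,0.03,0.085,0.085,0.085,0.085,0.085,0.085,0.085,0.085],
  xyz=[
    [0,0,0.001],
    [0,0,0.001],
    [0,0,0.001],
    [0,0,0.001],
    [0,0,0.001],
    [0,0,0.001],
    [0,0,-0.01],
    [0,0,-0.04],
    [0,0,-0.075],
    [0,0,-0.075],
  ],
  roll=[0,0,0,0,0,0,0,0,0,0],
)

```text
time_s: 14.53
ee_pos: [0.4503, -0.0592, 0.1246]
orientation: [2.36, 2.067, 0.008]
ft_force: [1.2, 0.7, -0.1]
gripper_width: 0.961
grasp_force: 0.0
```

```bash
python3 go.py .6402 .1238 .12 5
```

```text
at [ 0.4503 -0.0592  0.1246] deg -7.57 tool shift [0.2065 0.1641 0.0059] roll -12.6
```

>>> step_arm(
  grip=[0.085,0.085,0.085,0.085,0.085,0.085,0.085,0.085,0.085,0.085,0.085],
  xyz=[
    [0.028,0.022,0],
    [0.057,0.046,0],
    [0.086,0.07,0],
    [0.115,0.093,0],
    [0.144,0.116,0],
    [0.172,0.14,0],
    [0.194,0.158,0],
    [0.205,0.166,0],
    [0.205,0.166,0],
    [0.205,0.166,0.03],
    [0.205,0.166,0.03],
  ],
  roll=[-2,-4,-6,-8,-10,-12,-12.6,-12.6,-12.6,-12.6,-12.6],
)

```text
time_s: 15.45
ee_pos: [0.6359, 0.1221, 0.0859]
orientation: [-2.119, -2.315, 0.009]
ft_force: [-1.2, -0.0, -1.1]
gripper_width: 0.969
grasp_force: 0.0
```

```bash
python3 shot.py w3; python3 go.py .6402 .1238 .0455 5
```

```text
[0.63585736 0.12207393 0.08593749] [-2.11858393 -2.31548482  0.00885737] 0.08777207690864854
at [0.6363 0.1218 0.0877] deg 5.05 tool shift [0.0017 0.0043 0.0422] roll 0.0
```

>>> step_arm(
  grip=[0.085,0.085,0.085,0.085,0.05,0.03,0.03,0.03,0.03,0.03,0.03,0.03],
  xyz=[
    [0.001,0.003,0.02],
    [0.001,0.003,0.033],
    [0.001,0.003,0.04],
    [0.001,0.003,0.043],
    [0.001,0.003,0.043],
    [0.001,0.003,0.043],
    [0.001,0.003,0.043],
    [0.001,0.003,0.043],
    [0.001,0.003,0.043],
    [0.001,0.003,0.043],
    [0.001,0.003,0.043],
    [0.001,0.003,0.043],
  ],
  roll=[0,0,0,0,0,0,0,0,0,0,0,0],
)

```text
time_s: 16.5
ee_pos: [0.6419, 0.1244, 0.0474]
orientation: [-2.12, -2.318, -0.0]
ft_force: [-1.1, 1.0, 3.6]
gripper_width: 0.495
grasp_force: 30.0
```

```bash
python3 go.py .4377 -.1355 .12 -7.5
```

```text
at [0.6419 0.1244 0.0474] deg 5.1 tool shift [-0.2407 -0.2265 -0.0727] roll 12.6
```

>>> step_arm(
  grip=[0.03,0.03,0.03,0.03,0.03,0.03,0.03,0.03,0.03,0.03,0.03,0.03],
  xyz=[
    [0,0,-0.03],
    [0,0,-0.06],
    [-0.02,-0.019,-0.075],
    [-0.045,-0.042,-0.075],
    [-0.072,-0.068,-0.075],
    [-0.1,-0.094,-0.075],
    [-0.128,-0.12,-0.075],
    [-0.156,-0.147,-0.075],
    [-0.184,-0.173,-0.075],
    [-0.211,-0.198,-0.075],
    [-0.23,-0.217,-0.075],
    [-0.24,-0.226,-0.075],
  ],
  roll=[0,0,2,4,6,8,10,12,12.6,12.6,12.6,12.6],
)

```text
time_s: 17.5
ee_pos: [0.4353, -0.1373, 0.1223]
orientation: [-2.366, -2.066, 0.001]
ft_force: [-0.1, -0.8, -1.7]
gripper_width: 0.491
grasp_force: 30.0
```

>>> step_arm(
  grip=[0.03,0.03,0.03],
  xyz=[
    [0,0,0],
    [0,0,0],
    [0,0,0],
  ],
  roll=[0,0,0],
)

```text
time_s: 17.75
ee_pos: [0.4393, -0.1336, 0.1222]
orientation: [2.36, 2.073, 0.001]
ft_force: [-0.2, -1.3, -0.5]
gripper_width: 0.493
grasp_force: 30.0
```

```bash
python3 go.py .4377 -.1355 .0474 -7.5
```

```text
at [ 0.4393 -0.1336  0.1222] deg -7.41 tool shift [-0.0021 -0.0014  0.0748] roll 0.1
```

>>> step_arm(
  grip=[0.03,0.03,0.03,0.03,0.03,0.03,0.03,0.03],
  xyz=[
    [-0.002,-0.001,0.03],
    [-0.002,-0.001,0.055],
    [-0.002,-0.001,0.067],
    [-0.002,-0.001,0.072],
    [-0.002,-0.001,0.074],
    [-0.002,-0.001,0.075],
    [-0.002,-0.001,0.075],
    [-0.002,-0.001,0.075],
  ],
  roll=[0,0,0,0,0,0,0,0],
)

```text
time_s: 18.42
ee_pos: [0.4379, -0.1362, 0.0478]
orientation: [2.36, 2.072, 0.002]
ft_force: [-0.3, -0.2, -1.4]
gripper_width: 0.489
grasp_force: 30.0
```

>>> step_arm(
  grip=[0.03,0.03,0.085,0.085,0.085,0.085,0.085,0.085,0.085,0.085,0.085,0.085],
  xyz=[
    [0,0,0.001],
    [0,0,0.001],
    [0,0,0.001],
    [0,0,0.001],
    [0,0,0.001],
    [0,0,0.001],
    [0,0,-0.01],
    [0,0,-0.04],
    [0,0,-0.08],
    [0,0,-0.12],
    [0,0,-0.16],
    [0,0,-0.2],
  ],
  roll=[0,0,0,0,0,0,0,0,0,0,0,0],
)

```text
time_s: 19.42
ee_pos: [0.4359, -0.1373, 0.2496]
orientation: [2.363, 2.069, -0.001]
ft_force: [0.9, 0.3, 0.1]
gripper_width: 0.97
grasp_force: 0.0
```

>>> step_arm(
  grip=[0.085,0.085,0.085,0.085,0.085,0.085],
  xyz=[
    [-0.03,0.03,0],
    [-0.06,0.06,0],
    [-0.08,0.09,0],
    [-0.08,0.1,0],
    [-0.08,0.1,0],
    [-0.08,0.1,0],
  ],
  roll=[0,0,0,0,0,0],
)

```text
time_s: 19.92
ee_pos: [0.5247, -0.2289, 0.2469]
orientation: [-2.362, -2.07, 0.002]
ft_force: [0.3, -0.4, 0.9]
gripper_width: 0.971
grasp_force: 0.0
```

```bash
python3 shot.py w4; python3 - <<'E'
from h import *
import pickle
s,p,d,c=pickle.load(open("w4.pkl","rb"));W=points(c,d);W[d==0]=9
Y=R.from_euler("z",-.131).as_matrix()
for n,(x,y),h in zip("heatsink charger fan speaker".split(),((.469,.097),(.4584,.019),(.4481,-.058),(.4377,-.1355)),(28,34,20,26)):
    q=(W-[x,y,0])@Y
    m=(abs(q[...,0])<.036)&(abs(q[...,1])<.036)&(W[...,2]>.027)
    P=q[m];t=P[:,2]>np.percentile(P[:,2],90)-.004
    A=np.c_[P[t],];co=np.linalg.lstsq(np.c_[A[:,:2],np.ones(len(A))],A[:,2],rcond=None)[0]
    print(n,"top expect",16+h,np.percentile(P[:,2],[50,90,98]).round(4),"rect in pocket frame",rect(P),"slope",co[:2].round(3))
cv2.imwrite("pics/w4c.png",p[:,60:400])
E
```

```text
[ 0.52472902 -0.22892502  0.24689929] [-2.36194735 -2.06970117  0.00242223] 0.0339634486484488Traceback (most recent call last):
  File "<stdin>", line 8, in <module>
    return _quantile_unchecked(
        a, q, axis, out, overwrite_input, method, keepdims, weights)
    return _ureduce(a,
                    func=_quantile_ureduce_func,
    ...<5 lines>...
                    overwrite_input=overwrite_input,
                    method=method)
    r = func(a, **kwargs)
    result = _quantile(arr,
                       quantiles=q,
    ...<2 lines>...
                       out=out,
                       weights=wgt)
    slices_having_nans = np.isnan(arr[-1, ...])
                                  ~~~^^^^^^^^^
IndexError: index -1 is out of bounds for axis 0 with size 0
```

View pics/w4.png

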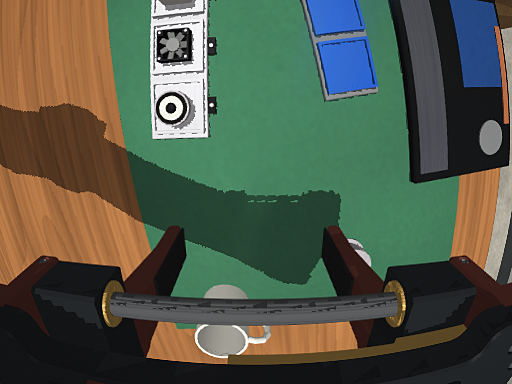

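Speaker (172,107) sits in the right-end pocket with the fan (174,44) next to it. The left pockets are out of view, so I'll shift left.

>>> step_arm(
  grip=[0.085,0.085,0.085,0.085,0.085,0.085,0.085],
  xyz=[
    [0.035,0,0],
    [0.07,0,0],
    [0.105,0,0],
    [0.13,0,0],
    [0.14,0,0],
    [0.14,0,0],
    [0.14,0,0],
  ],
  roll=[0,0,0,0,0,0,0],
)

```text
time_s: 20.55
ee_pos: [0.543, -0.0905, 0.2474]
orientation: [2.361, 2.072, 0.0]
ft_force: [-0.2, -1.0, -0.7]
gripper_width: 0.967
grasp_force: 0.0
```

```bash
python3 shot.py w5; python3 - <<'E'
from h import *
import pickle
s,p,d,c=pickle.load(open("w5.pkl","rb"));W=points(c,d);W[d==0]=9
Y=R.from_euler("z",-.131).as_matrix()
for n,(x,y),h in zip("heatsink charger fan speaker".split(),((.469,.097),(.4584,.019),(.4481,-.058),(.4377,-.1355)),(28,34,20,26)):
    q=(W-[x,y,0])@Y
    m=(abs(q[...,0])<.036)&(abs(q[...,1])<.036)&(W[...,2]>.027)
    P=q[m]
    if len(P)<20:print(n,"unseen");continue
    A=P[abs(P[:,2]-np.percentile(P[:,2],70))<.003];co=np.linalg.lstsq(np.c_[A[:,:2],np.ones(len(A))],A[:,2],rcond=None)[0]
    print(n,"top expect",16+h,np.percentile(P[:,2],[50,90,98]).round(4),"rect in pocket frame",rect(P),"slope",co[:2].round(3))
E
```

```text
[ 0.54303714 -0.09046913  0.24744891] [2.36109337e+00 2.07233358e+00 1.33286107e-04] 0.03404150488579584
heatsink top expect 44 [0.0421 0.0454 0.0461] rect in pocket frame (array([ 0.00223763, -0.00147463]), [42.70032501220703, 43.25479507446289], np.float32(-1.5658761)) slope [-0.005 -0.009]
charger top expect 50 [0.0507 0.0521 0.0586] rect in pocket frame (array([0.00077343, 0.00053106]), [39.939945220947266, 41.508121490478516], np.float32(-1.5699171)) slope [-0.007  0.   ]
fan top expect 36 [0.3332 0.3523 0.3528] rect in pocket frame (array([ 0.00757147, -0.0002593 ]), [40.207847595214844, 57.02614212036133], np.float32(1.5472457)) slope [0.134 0.011]
speaker top expect 42 [0.0434 0.0451 0.0476] rect in pocket frame (array([0.00061555, 0.00163184]), [38.543479919433594, 43.25081253051758], np.float32(1.4154279)) slope [-0.001 -0.007]
```

View pics/w5.png

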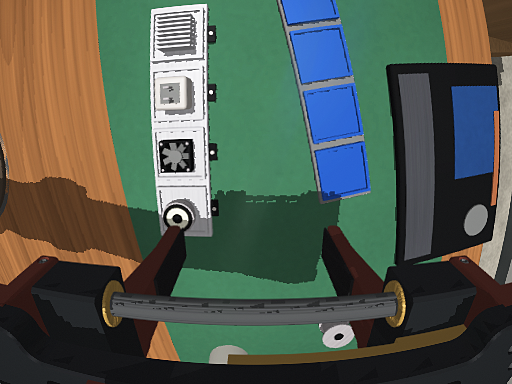

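All four are in place: heatsink (175,33), charger (174,93), fan (177,156), speaker (178,215). The fan reading was spoilt by points lying on the gripper, so I'll recheck it below 0.1 m and hand in if it is good.

```bash
python3 - <<'E'
from h import *
import pickle
s,p,d,c=pickle.load(open("w5.pkl","rb"));W=points(c,d);W[d==0]=9
q=(W-[.4481,-.058,0])@R.from_euler("z",-.131).as_matrix()
P=q[(abs(q[...,0])<.036)&(abs(q[...,1])<.036)&(W[...,2]>.027)&(W[...,2]<.1)]
A=P[P[:,2]>.033];co=np.linalg.lstsq(np.c_[A[:,:2],np.ones(len(A))],A[:,2],rcond=None)[0]
z=np.percentile(P[:,2],90);r=rect(P);print(z,r,co)
if abs(z-.0375)<.002 and np.abs(r[0]).max()<.006 and np.abs(co[:2]).max()<.05:print(bot.finish_job())
E
```

```text
0.03723686918629872 (array([-0.00016673, -0.00011837]), [40.61520767211914, 41.14122009277344], np.float32(1.559206)) [ 0.00156745 -0.00708407  0.03578912]
the job is handed in; nothing more can be done
None
```

The job is handed in: all four parts stand flat in the rack in reverse order (heatsink, charger, fan, speaker from left to right) after about 21 s on the robot's clock, and I never touched the bottle, reel or mug.

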